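# Set the soaking cabinet's door ajar on its stay

## Robot

A 6-joint arm with a two-finger parallel gripper is mounted at the origin on a cart in front of the work surface, level with it; the furniture and walls round the work are solid. World frame = base frame: x ahead of the robot, y to its left, z up, the work surface at z = 0. Lengths are in mm, angles in rad, forces in N, time in s.
With the tool pointing down it reaches from about 350 to 875 mm from the base axis. Payload 4.2 kg.
Tool frame: the origin (TCP) lies midway between the tips of the shut fingers; the grasp point (between the pads) lies 19 mm behind it (tcp_to_grasp is the distance from the TCP to the grasp point, in mm); z points along the fingers, y is the line along which they close (so a half turn about z gives the same grasp; the last joint's range is limited). The gripper opens to 85 mm and grips with 20 to 120 N. Pads are 22 mm wide; open, the fingers measure 114 mm over their backs; the gripper's body (76 mm by 85 mm) begins 54 mm behind the grasp point. The pads swing forward as they close: fully open they stand 13 mm farther back than shut.
Start: joints at [1.037, 0.385, 0.008, 0, -1.194, -0.259], TCP at [445.167, 438.664, 231.312] pointing down, gripper open.
Joint ranges: [-3.14, 3.14], [-1.21, 2.06], [-1.07, 1.41], [-3.16, 2.05], [-2.99, -0.16], [-3.1, 3.1]. Speed limits (rad/s): [2.79, 2.79, 3.14, 3.14, 3.14, 3.14].

## Interface

Orientations are given as a unit quaternion [x, y, z, w].
In Python, from bench import read_state, get_image, job_done, tcp_to_grasp gives the robot as it stands.
- The arm moves only by the tool jog_arm, never from a script. Its argument "plan" is a list of rows, each a list of 3 entries, a list of its own where there are three numbers: the finger opening in mm, from 0 to 85.4, then the shift along the tool's x, y, z as a fraction of full scale, then the turn, a rotation vector about the tool's x, y, z as a fraction of full scale. A call has 1 to 10 rows; each row is the pose to reach, as a shift and turn from the pose commanded when the call began, along the tool's axes at that moment; what a row does not reach only later rows make up. Full scale, the value 1, is 0.1 m for a shift and 60 degrees for a turn. A row lasts 1/8 s, in which the tool goes at most 62.5 mm and 10.7 degrees, less where a joint would pass 70% of its speed; a pose out of reach is approached as far as the arm can. A call with a number of a shift or a turn outside -1 to 1 is refused whole. A call with a gripper value outside its range is refused whole. The fingers move at their own pace and stop on an object; the grip force is fixed at half the most. Time passes only in rows, so rows that repeat a pose let the fingers close. It gives the time, the measured TCP pose, the force, the opening and the grip force at its end, in the units of the state.
- read_state(): the state, without advancing time (a new reading comes with each control period).
- get_image(name): name is "side" or "top"; returns a dict with "img" (384x512x3 uint8, red, green, blue), "range_z" (384x512 float32, mm along the optical axis (not along the pixel's ray), 0 where there is no reading), "intrinsics" (3x3 intrinsics, pixels), "extrinsics" (4x4, takes a point from camera to world coordinates). Camera axes: x right, y down, z forward; pixel columns grow to the right and rows downward; lengths in mm; the calibration is good to about 2 mm. A picture is of the moment at which its call begins.
- job_done(): hands the job in; it is judged then, once.
The state is a dict: "clock": time; "joints": joint angles; "joint_vel": joint speeds; "joint_efforts": joint torques, N m; "position": TCP position; "ee_rot": TCP orientation; "contact_force": force on the tool from outside, world axes, zero at the start; "wrist_torque": the same for the moment, N m; "gripper_width": finger opening in mm; "grasp_force": force on a finger pad.
Only numpy, scipy, OpenCV 4.12 (cv2) and the standard library are available. Lean on these libraries where they do the work, as an engineer would, in place of code of your own. Each camera call takes 0.05 s, during which the arm holds its last target. There are 200 camera calls.

## Task

Prop the small soaking cabinet's spring-closed door open with its stay: draw the door open with the stay held up, drop the stay's middle hole over the peg on the rail and press the stay fully down onto the peg's collar, then let go. Feel for the peg gently instead of forcing the bar against it, and leave the gauge and parts standing round it where they are.

Things in the scene. Friction and masses are not known exactly. Their poses are not given: they have to be found in the camera images.
- cabinet: Grey base plate 200 (x) x 320 (y) x 10 mm, fixed to the work surface, carrying an aluminium box with a clear roof (124 x 152 mm in plan, top 96 mm high) on its +y half and the peg rail on its -y half. Origin: centre of the plate's underside; the door side faces -x.
- leaf_hinge (a point): Vertical hinge axis of the door leaf, 30 mm above the work surface, at (-30, 130) mm in the cabinet's frame.
- leaf (a joint): Angle of the door leaf, rad: 0 shut (leaf along the cabinet's -y from the hinge), growing as its free end swings out to the cabinet's -x, at most 1.4. A spring of 0.15 N m shut, 0.33 N m at 0.7 rad pulls it shut. Leaf 138 mm long, 9 mm thick, top 90 mm high.
- leaf_pivot (a point): Pivot of the stay on the leaf's free edge, 150 mm from the hinge axis in plan, 30 mm above the work surface. Here the stay swings freely about the vertical and tilts up about its cross axis. At the start the door is shut and the bar is raised, swung from the leaf's line a little to the cabinet's +x; with the middle hole on the peg the leaf stands at about 0.6 to 0.8 rad.
- stay: Flat steel stay bar, 24 mm wide, 5 thick, 230 long, pivoted to the leaf 12 mm from one end, with an upright knob near the other. Origin: on the pivot at the bar's underside; bar along its own -y, z square to it. Three 12.5 mm holes 111.5, 141.5, 171.5 mm from the pivot. Tilts from level up to 0.6 rad; the tilt is stiff (0.3 N m): it stays where left and must be pressed down.
- stay_middle_hole (a point): Centre of the middle of the three holes, at the bar's underside, 141.5 mm from the pivot.
- stay_knob (a point): Middle of the knob's straight part: a round dark steel knob, 15 mm diameter between 11 and 39 mm above the bar's underside (20 mm diameter head above, top 50 mm), 205 mm from the pivot. This point lies 27 mm above the bar's underside.
- peg_rail: Dark slotted rail fixed on the base plate, 30 (x) x 74 (y) x 16 mm, at (-60, -110) mm in the cabinet's frame and parallel to it; origin: centre of its underside, 10 mm above the work surface. It carries the peg in its slot.
- rail_slot (a point): Middle of the rail's slot (rail's x = y = 0), 42 mm above the work surface, level with the peg's flat top. The steel peg, 10 mm diameter, is clamped in the slot up to 12 mm either way along the rail's y; its place is not reported: find it by eye or feel. Its collar (22 mm diameter) tops out at 30 mm above the work surface; fully home the bar lies level on the collar.
- loupe: Bystander: black stand loupe, 42 mm diameter, 39 mm high, waisted, standing loose; origin under its centre.
- flange_part: Bystander: flanged steel part, 70 mm diameter, 31 mm high, standing loose; origin under its centre.
- plug_gauge: Bystander: double-ended plug gauge, 118 mm long, 21 mm thick, lying loose; origin under its centre.

How it is judged:
By the outcome, as a careful person would: the job done as asked, in the order asked, and still so for the second after the job is handed in, with the robot touching nothing.
It also fails if it takes over 72 s, if anything falls off the work surface, if the arm or the gripper's body presses on something with over 40 N, if the wrist force passes 120 N, or if a joint passes its speed limit or range.

## Working session

There is one attempt and no reset: what is moved stays moved. The work goes in short steps, Python scripts to look and compute and a tool call to move; the robot and the scene stay as the last step left them, time stands still between calls to the robot, and variables do not carry over. Pictures are saved under pics/ and viewed, at most 10 in all, crops included, and the job is handed in when it is done.

Besides the shell and the picture viewer there is one more tool, called after "Emit:" as name(argument=value, ...) on one line, values as JSON. jog_arm: Moves the arm, as the interface text tells. Its arguments: {"type":"object","properties":{"plan":{"type":"array"}},"required":["plan"]}

```bash
mkdir -p pics; ls
cat > h.py <<'E'
import numpy as np, cv2
from bench import *
def snap(n,f):
    d=get_image(n); cv2.imwrite(f'pics/{f}.png',cv2.resize(d['img'][:,:,::-1],None,fx=1.5,fy=1.5)); np.savez(f'pics/{f}.npz',**d); return d
def cloud(d):
    z=d['range_z'];K=d['intrinsics'];v,u=np.mgrid[:z.shape[0],:z.shape[1]]
    p=np.stack([(u-K[0,2])*z/K[0,0],(v-K[1,2])*z/K[1,1],z],-1)
    E=d['extrinsics'];w=p@E[:3,:3].T+E[:3,3]; w[z==0]=np.nan; return w
E
python3 - <<'E'
from h import *
for n in('top','side'):
    d=snap(n,n+'0');print(d['extrinsics'].round(3),d['intrinsics'])
print(read_state(),tcp_to_grasp)
E
```

```text
pics
[[ 2.000000e-02 -9.910000e-01  1.300000e-01  3.870300e+02]
 [-9.990000e-01 -2.400000e-02 -3.200000e-02  4.297100e+01]
 [ 3.400000e-02 -1.290000e-01 -9.910000e-01  1.016172e+03]
 [ 0.000000e+00  0.000000e+00  0.000000e+00  1.000000e+00]] [[349.40396927   0.         256.23311636]
 [  0.         349.40396927 191.66279217]
 [  0.           0.           1.        ]]
[[ 4.81000e-01 -7.26000e-01  4.91000e-01 -3.04390e+01]
 [-8.77000e-01 -4.05000e-01  2.59000e-01 -2.35597e+02]
 [ 1.00000e-02 -5.55000e-01 -8.32000e-01  9.80805e+02]
 [ 0.00000e+00  0.00000e+00  0.00000e+00  1.00000e+00]] [[347.02589987   0.         257.0205194 ]
 [  0.         347.02589987 188.82797751]
 [  0.           0.           1.        ]]
{'clock': 0.1, 'joints': array([ 1.03660644e+00,  3.85496918e-01,  6.74800510e-03, -4.17934538e-04,
       -1.19402618e+00, -2.58602981e-01]), 'joint_vel': array([-0.00192364, -0.00058131,  0.00303596,  0.00154415,  0.00181879,
        0.00012438]), 'joint_efforts': array([-5.01105587e-04, -3.93319309e+01,  1.88930190e+01,  4.19792175e+00,
       -2.57943924e-03,  6.21038112e-06]), 'position': array([444.81051094, 438.29613083, 230.31743257]), 'ee_rot': array([ 9.22428075e-01, -3.86167620e-01, -3.28292105e-04,  9.53325430e-04]), 'contact_force': array([-0.52967009, -0.05221419, -0.61906454]), 'wrist_torque': array([0.0027954 , 0.02311577, 0.02200819]), 'grasp_force': 0.0, 'gripper_width': 85.22524222291264} 18.700000000000003
```

View pics/top0.png

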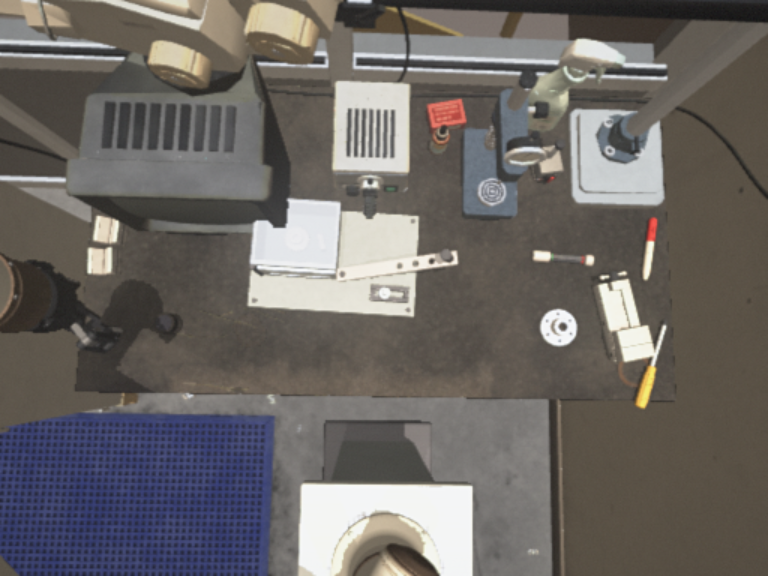

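View pics/side0.png

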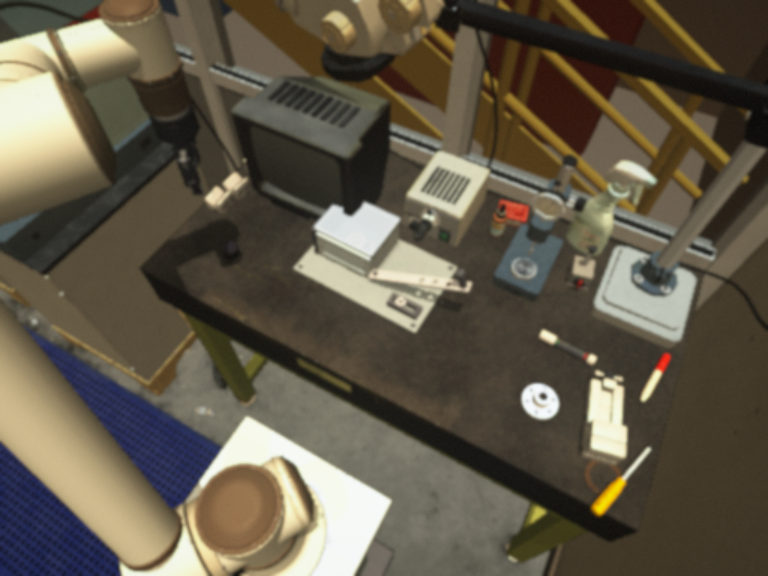

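The top view shows the plate with corners at about (249,305), (412,316) and (419,214), in 768-wide pixels. The rail is near (389,293), the bar runs from (342,273) to (457,257), and the knob is at (446,257). Next I'll zoom in and measure.

Run:
```python
from h import *
d=np.load('pics/top0.npz');s=np.load('pics/side0.npz')
a=d['img'][125:220,155:320,::-1];b=s['img'][125:225,190:320,::-1]
A=cv2.resize(a,(800,461),interpolation=cv2.INTER_CUBIC)
cv2.imwrite('pics/ct.png',A);cv2.imwrite('pics/cs.png',cv2.resize(b,(780,600),interpolation=cv2.INTER_CUBIC))
w=cloud(d)
np.set_printoptions(linewidth=220,suppress=True)
# plate: z 5..14 region
m=(np.abs(w[...,2]-10)<4); m[:125]=0;m[220:]=0;m[:,:155]=0;m[:,290:]=0
pts=w[m][:,:2].astype(np.float32)
print('z noise',np.nanmedian(w[225:240,200:300,2]), m.sum())
# brightness
g=d['img'].mean(-1)
m2=m&(g>110); m2=cv2.morphologyEx(m2.astype(np.uint8),cv2.MORPH_OPEN,np.ones((3,3)))>0
r=cv2.minAreaRect(w[m2][:,:2].astype(np.float32)); print(r, cv2.boxPoints(r))
for nm,uv in dict(c1=(249,305),c2=(412,316),c3=(419,214),rail=(389,293),knob=(446,257)).items():
    u,v=int(uv[0]/1.5),int(uv[1]/1.5);print(nm,w[v,u])
```

```text
z noise 0.02415854914738702 3969
((571.1403198242188, 109.07347106933594), (319.60528564453125, 199.4648895263672), 87.80717468261719) [[465.36642  -46.79612 ]
 [664.68524  -54.428185]
 [676.9142   264.94305 ]
 [477.5954   272.57513 ]]
c1 [479.52991873 268.9384824   10.92955083]
c2 [466.91085256 -41.94230523   4.71489566]
c3 [671.39244132 -54.53468417   1.1509071 ]
rail [506.80738803   3.47759833  29.07300787]
knob [557.02146729 -87.85381326 142.77264052]
```

View pics/ct.png

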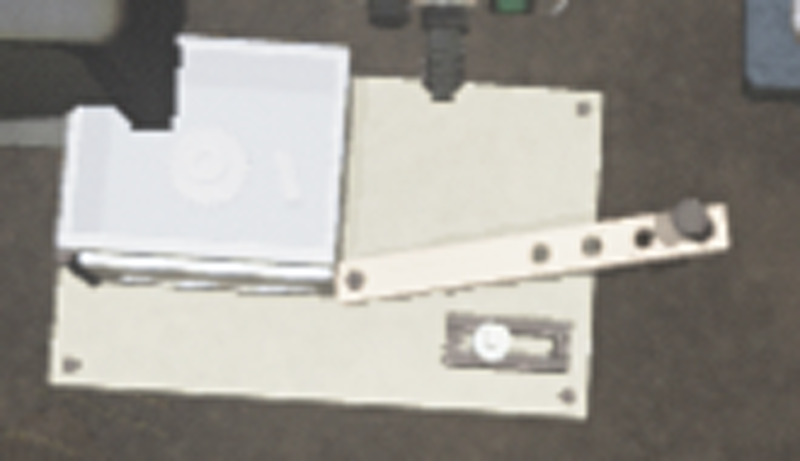

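View pics/cs.png

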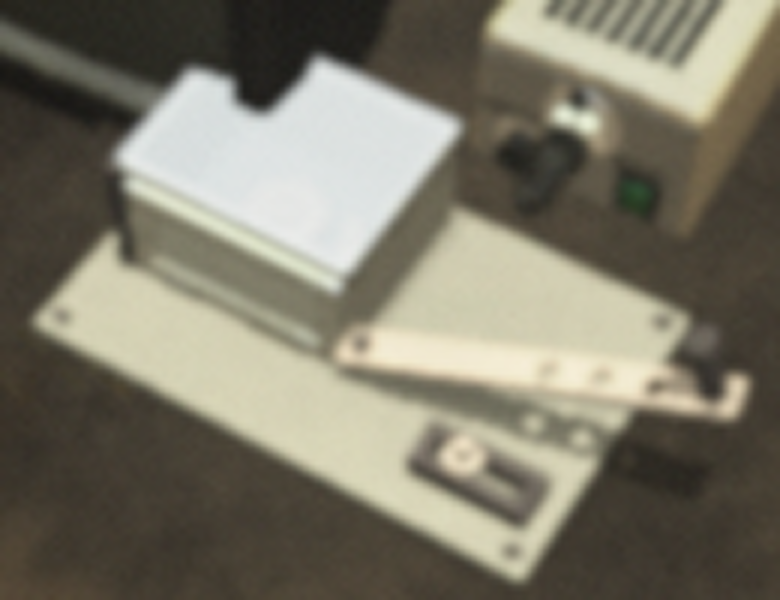

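The peg is clearly visible: top crop (493,342), side crop (463,453), offset towards the door side of the slot. The bar is raised, with its knob at top crop (690,220). Next I'll fit the geometry.

Run:
```python
from h import *
np.set_printoptions(linewidth=220,suppress=True,precision=2)
C=np.array([571.1,109.1]);th=-0.0383
R=np.array([[np.cos(th),-np.sin(th)],[np.sin(th),np.cos(th)]])
def ray(d,u,v,z):
    K=d['intrinsics'];E=d['extrinsics'];r=E[:3,:3]@np.array([(u-K[0,2])/K[0,0],(v-K[1,2])/K[1,1],1]);return E[:3,3]+r*(z-E[2,3])/r[2]
d=np.load('pics/top0.npz');s=np.load('pics/side0.npz')
for im,f,(x0,y0,sx,sy) in((d,(493,342),(155,125,165/800,95/461)),(s,(463,453),(190,125,130/780,100/600))):
    u,v=x0+f[0]*sx-.4,y0+f[1]*sy-.4; p=ray(im,u,v,40)[:2];print('peg',p,R.T@(p-C))
    # centroid of bright in rail
    w=cloud(im); cab=np.einsum('ij,hwj->hwi',R.T,w[...,:2]-C)
    m=(abs(cab[...,0]+60)<22)&(abs(cab[...,1]+110)<42)&(w[...,2]<60)
    mm=m&(w[...,2]>27.5); print('hi pts',mm.sum(),w[mm].mean(0),cab[mm].mean(0),w[mm][:,2])
    # rail
    mr=m&(w[...,2]>20)&(w[...,2]<28); print('rail',cab[mr].min(0),cab[mr].max(0))
    # bar and knob
    b=(cab[...,0]>-60)&(cab[...,0]<60)&(cab[...,1]<-25)&(cab[...,1]>-260)&(w[...,2]>36)&(w[...,2]<170)&(im['img'].mean(-1)>140)
    P=w[b]; c=P.mean(0); V=np.linalg.svd(P-c,full_matrices=0)[2]; 
    print('bar n',len(P),c,V[0],'z at pivot..',P[:,2].min(),P[:,2].max())
    k=(cab[...,0]>-60)&(cab[...,0]<80)&(cab[...,1]<-120)&(cab[...,1]>-280)&(w[...,2]>115)&(w[...,2]<230)&(im['img'].mean(-1)<130)
    Q=w[k]; print('knob',len(Q),Q.mean(0),Q.min(0),Q.max(0))
print('pivot0',C+R@[-30,-20],'hinge',C+R@[-30,130])
```

```text
peg [505.08  11.57] [-62.24 -99.99]
hi pts 77 [507.32   6.36  31.07] [ -59.8 -105.1] [28.49 28.55 28.89 29.76 29.04 27.75 30.35 29.7  28.03 28.17 28.55 28.24 30.19 28.24 31.72 28.61 32.92 28.36 29.16 28.2  28.24 28.   29.19 29.98 28.44 41.45 42.08 28.   29.87 29.56 30.49 41.95 40.77 41.73 40.11 31.68
 27.83 28.74 31.63 42.16 43.45 45.1  28.73 29.07 30.25 29.51 28.96 30.9  28.57 29.39 39.29 37.13 30.9  31.54 27.53 32.87 29.86 27.57 32.48 27.85 28.88 28.09 33.14 30.45 30.95 29.39 27.93 27.72 28.64 28.13 28.41 29.07
 29.98 27.63 29.27 27.82 31.05]
rail [ -74.85 -146.24] [-44.92 -73.03]
bar n 578 [551.89  -9.46  68.25] [-0.11  0.94 -0.32] z at pivot.. 36.04306290029501 142.63371671189532
knob 41 [561.1  -88.83 139.12] [ 552.32 -102.49  115.72] [571.   -80.67 146.8 ]
peg [502.25   9.96] [ -65.   -101.71]
hi pts 86 [504.86  -1.14  30.48] [ -61.98 -112.69] [28.23 28.02 28.63 28.85 30.23 28.76 27.83 42.51 46.16 38.51 29.36 28.72 41.11 42.03 43.46 31.42 30.26 28.48 30.66 31.73 36.27 38.14 35.86 29.49 28.64 29.02 27.65 32.37 28.05 33.82 31.61 33.26 32.77 27.86 28.86 29.41
 27.83 27.89 31.54 30.7  28.77 30.25 29.33 28.32 29.89 28.96 28.63 29.8  30.44 30.27 32.37 28.92 30.21 28.41 28.12 30.54 29.07 28.61 29.32 30.11 29.76 27.62 28.04 27.96 27.97 28.28 28.83 28.07 29.4  27.92 28.34 27.8
 28.81 27.85 29.2  29.14 29.28 29.47 29.25 28.7  30.58 27.95 28.   28.72 27.75 30.33]
rail [ -76.68 -147.05] [-44.06 -72.92]
bar n 375 [550.94  -9.98  68.96] [-0.1   0.95 -0.31] z at pivot.. 37.42269025908672 110.81798305659584
knob 55 [559.66 -92.43 135.4 ] [ 551.37 -102.2   115.16] [570.28 -80.29 146.43]
pivot0 [540.36  90.26] hinge [546.1  240.15]
```

Emit:
jog_arm(plan=[[85,[0.2,0.2,0],[0,0,0]],[85,[0.5,0.5,0],[0,0,0]],[85,[0.8,0.8,0],[0,0,0]],[85,[1,1,0],[0,0,0]]])

```text
clock: 0.6
position: [443.6, 295.3, 231.0]
ee_rot: [0.922, -0.386, -0.0, 0.0]
contact_force: [0.0, 1.0, 0.2]
gripper_width: 85.1
grasp_force: 0.0
```

Emit:
jog_arm(plan=[[85,[0.3,0.3,0],[0,0,0]],[85,[0.6,0.6,0],[0,0,0]],[85,[0.9,0.9,0],[0,0,0]],[85,[1,1,0],[0,0,0]]])

```text
clock: 1.1
position: [442.5, 153.9, 231.1]
ee_rot: [0.922, -0.387, -0.0, 0.0]
contact_force: [0.4, 0.4, 0.1]
gripper_width: 85.1
grasp_force: 0.0
```

Emit:
jog_arm(plan=[[85,[0.3,0.3,0],[0,0,0.1]],[85,[0.6,0.6,0],[0,0,0.2]],[85,[0.9,0.9,0],[0,0,0.37]],[85,[1,1,0],[0,0,0.5]],[85,[1,1,0],[0,0,0.63]],[85,[1,1,0],[0,0,0.63]]])

```text
clock: 1.85
position: [442.2, 14.6, 231.2]
ee_rot: [0.748, -0.664, -0.0, 0.0]
contact_force: [0.4, 0.9, 0.0]
gripper_width: 85.3
grasp_force: 0.0
```

```bash
cat >> h.py <<'E'
from scipy.spatial.transform import Rotation as Ro
np.set_printoptions(linewidth=200,suppress=True,precision=3)
C=np.array([571.1,109.1]);th=-0.0383
Rc=np.array([[np.cos(th),-np.sin(th)],[np.sin(th),np.cos(th)]])
H=C+Rc@[-30,130]
PEG=C+Rc@[-60,-100.5]
def pivot(q): return H+150*Rc@[-np.sin(q),-np.cos(q)]
def barpose(q,psi,tilt,up=27):
    """tool TCP position and rotation holding the knob; psi = world heading of the bar, up = grasp height over bar underside"""
    u=np.array([np.cos(psi)*np.cos(tilt),np.sin(psi)*np.cos(tilt),np.sin(tilt)])
    y=np.array([np.sin(psi),-np.cos(psi),0]); z=np.cross(u,y)
    g=np.r_[pivot(q),30]+205*u-up*z
    return g+tcp_to_grasp*z, Ro.from_matrix(np.c_[u,y,z])
def onpeg(peg,tilt,r=141.5):
    from scipy.optimize import brentq
    q=brentq(lambda q:np.hypot(*(peg-pivot(q)))-r*np.cos(tilt),.2,1.3)
    v=peg-pivot(q); return q,np.arctan2(v[1],v[0])
def rows(p0,R0,targets):
    for p,R in targets: print((R0.inv().apply(p-p0)/100).round(3),((R0.inv()*R).as_rotvec()/(np.pi/3)).round(3))
def now():
    s=read_state();return s['position'],Ro.from_quat(s['ee_rot'])
E
python3 - <<'E'
from h import *
d=np.load('pics/top0.npz');s=np.load('pics/side0.npz')
for im in(d,s):
    w=cloud(im);cab=np.einsum('ij,hwj->hwi',Rc.T,w[...,:2]-C)
    m=(abs(cab[...,0]+60)<22)&(abs(cab[...,1]+110)<42)&(w[...,2]<60)&(w[...,2]>36)
    print(cab[m].mean(0))
p0,R0=now();print(p0,read_state()['joints'])
psi=np.arctan2(-.993,.116)
rows(p0,R0,[barpose(0,psi,.32,up) for up in(110,27)])
q,ps=onpeg(PEG,.1);print(PEG,q,ps)
E
```

```text
[ -60.633 -100.079]
[-61.4   -99.983]
[442.25   14.619 231.152] [ 0.402  0.069 -0.413 -0.    -1.09  -0.283]
[ 1.025 -1.059  0.5  ] [-0.     0.306  0.003]
[ 1.286 -1.058  1.288] [-0.     0.306  0.003]
[507.296  10.971] 0.7505787564056353 -1.0697377873222866
```

Emit:
jog_arm(plan=[[85,[0.3,-0.3,0],[0,0.1,0]],[85,[0.6,-0.6,0.1],[0,0.2,0]],[85,[0.9,-0.9,0.2],[0,0.306,0]],[85,[1,-1,0.4],[0,0.306,0]],[85,[1,-1,0.45],[0,0.306,0.003]],[85,[1,-1,0.45],[0,0.306,0.003]]])

```text
clock: 2.6
position: [553.0, -72.7, 186.4]
ee_rot: [0.738, -0.656, 0.119, 0.106]
contact_force: [0.9, 0.4, 0.8]
gripper_width: 85.1
grasp_force: 0.0
```

```bash
sed -i 's/-60,-100.5/-60,-100.1/' h.py
python3 - <<'E'
from h import *
p0,R0=now();print(p0,read_state()['joints'])
psi=np.arctan2(-.993,.116)
rows(p0,R0,[barpose(0,psi,.32,up) for up in(110,27)])
snap('side','s1')
E
```

```text
[552.995 -72.671 186.365] [ 0.314  0.296 -0.423  0.388 -0.954 -0.44 ]
[ 0.008 -0.064  0.058] [ 0.    -0.001  0.   ]
[ 0.008 -0.064  0.888] [ 0.    -0.001  0.   ]
```

View pics/s1.png

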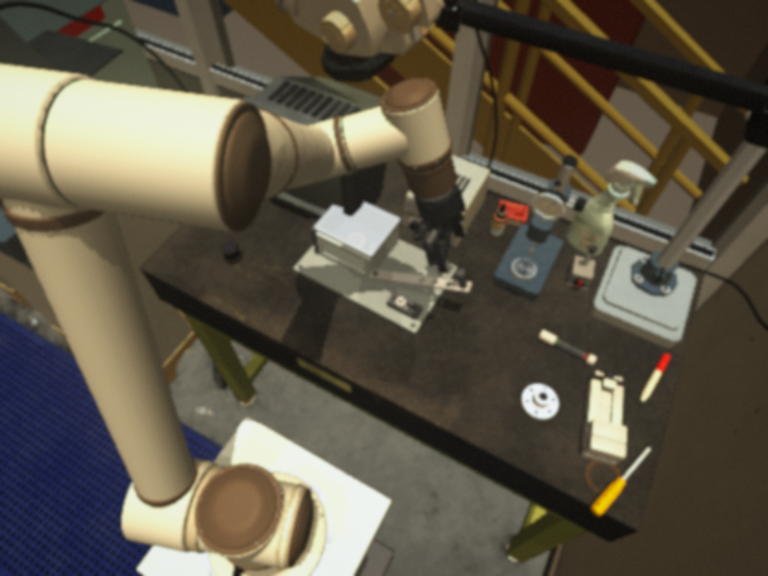

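The gripper at (440,250) is poised behind the knob at (460,268). The line-up agrees with the computed pose, so I'll go down and grip.

Emit:
jog_arm(plan=[[85,[0,-0.064,0],[0,0,0]],[85,[0.01,-0.064,0.3],[0,0,0]],[85,[0.01,-0.064,0.6],[0,0,0]],[85,[0.01,-0.064,0.8],[0,0,0]],[85,[0.01,-0.064,0.86],[0,0,0]],[85,[0.01,-0.064,0.86],[0,0,0]]])

```text
clock: 3.4
position: [563.3, -100.0, 105.6]
ee_rot: [0.737, -0.657, 0.12, 0.106]
contact_force: [0.3, -0.1, 1.3]
gripper_width: 85.1
grasp_force: 0.0
```

Emit:
jog_arm(plan=[[40,[0,0,0],[0,0,0]],[25,[0,0,0],[0,0,0]],[20,[0,0,0],[0,0,0]],[10,[0,0,0],[0,0,0]],[10,[0,0,0],[0,0,0]],[10,[0,0,0],[0,0,0]],[10,[0,0,0],[0,0,0]]])

```text
clock: 4.28
position: [562.9, -100.2, 105.1]
ee_rot: [0.737, -0.657, 0.119, 0.106]
contact_force: [0.0, -0.8, 1.0]
gripper_width: 17.8
grasp_force: 58.3
```

Run:
```python
from h import *
s=read_state();p0,R0=now();print(p0,s['contact_force'],s['wrist_torque'],s['gripper_width'],s['grasp_force'])
psi=np.arctan2(-.993,.116)
print(barpose(0,psi,.32)[0])
q1,ps1=onpeg(PEG,.32)
print(q1,ps1)
T=[]
for f in np.linspace(0,1,9): T.append(barpose(q1*f,psi+(ps1-psi)*f,.32))
# correct with start offset in position
off=p0-T[0][0]
rows(p0,R0,[(p+off,R) for p,R in T])
print(off)
```

```text
[ 562.866 -100.214  105.101] [ 0.003 -0.805  0.993] [0.5   0.022 0.007] 17.849856735742012 58.3460408449173
[ 562.632 -100.422  102.365]
0.7076700015129508 -1.082474430276065
[0. 0. 0.] [-0.    -0.    -0.001]
[-0.027  0.041 -0.009] [ 0.014 -0.001 -0.043]
[-0.068  0.079 -0.023] [ 0.028 -0.001 -0.085]
[-0.124  0.114 -0.041] [ 0.042 -0.001 -0.128]
[-0.194  0.144 -0.065] [ 0.056 -0.001 -0.17 ]
[-0.278  0.17  -0.092] [ 0.07  -0.001 -0.212]
[-0.375  0.19  -0.125] [ 0.084 -0.001 -0.254]
[-0.484  0.204 -0.161] [ 0.098 -0.001 -0.296]
[-0.605  0.211 -0.201] [ 0.112 -0.001 -0.338]
[0.235 0.209 2.737]
```

Emit:
jog_arm(plan=[[30,[0,0,0],[0,0,0]],[30,[0,0,0],[0,0,0]],[30,[0,0,0.03],[0,0,0]],[30,[0,0,0.03],[0,0,0]],[10,[0,0,0.03],[0,0,0]],[10,[0,0,0.03],[0,0,0]],[10,[0,0,0.03],[0,0,0]],[10,[0,0,0.03],[0,0,0]]])

```text
clock: 5.28
position: [562.8, -101.1, 102.2]
ee_rot: [0.737, -0.657, 0.119, 0.106]
contact_force: [0.4, -0.6, -0.8]
gripper_width: 17.1
grasp_force: 58.3
```

Run:
```python
from h import *
s=read_state();print(s['position'],s['contact_force'],s['wrist_torque'],s['gripper_width'],s['grasp_force'])
```

```text
[ 562.817 -101.148  102.167] [ 0.411 -0.594 -0.77 ] [ 0.634  0.165 -0.011] 17.108469889239938 58.334872126579285
```

Emit:
jog_arm(plan=[[10,[-0.027,0.041,-0.009],[0.014,0,-0.043]],[10,[-0.068,0.079,-0.023],[0.028,0,-0.085]],[10,[-0.124,0.114,-0.041],[0.042,0,-0.128]],[10,[-0.194,0.144,-0.065],[0.056,0,-0.17]],[10,[-0.278,0.17,-0.092],[0.07,0,-0.212]],[10,[-0.375,0.19,-0.125],[0.084,0,-0.254]],[10,[-0.484,0.204,-0.161],[0.098,0,-0.296]],[10,[-0.605,0.211,-0.201],[0.112,0,-0.338]],[10,[-0.605,0.211,-0.201],[0.112,0,-0.338]],[10,[-0.605,0.211,-0.201],[0.112,0,-0.338]]])

```text
clock: 6.52
position: [534.8, -39.7, 102.1]
ee_rot: [0.846, -0.509, 0.137, 0.082]
contact_force: [0.5, -1.2, 0.8]
gripper_width: 17.1
grasp_force: 58.4
```

Run:
```python
from h import *
s=read_state();print(s['position'],s['contact_force'],s['wrist_torque'],s['gripper_width'],s['grasp_force'],barpose(*onpeg(PEG,.32),.32)[0])
a=snap('top','t2');b=snap('side','s2')
A=cv2.resize(a['img'][110:220,155:320,::-1],(800,533),interpolation=cv2.INTER_CUBIC)
B=cv2.resize(b['img'][125:225,190:320,::-1],(780,600),interpolation=cv2.INTER_CUBIC)
cv2.imwrite('pics/c2.png',np.vstack([cv2.resize(A,(500,300)),cv2.resize(B,(500,300))]))
```

```text
[534.83  -39.689 102.119] [ 0.493 -1.161  0.794] [ 0.127 -0.021  0.019] 17.086184389698964 58.39155435562134 [534.365 -39.555 102.365]
```

View pics/c2.png

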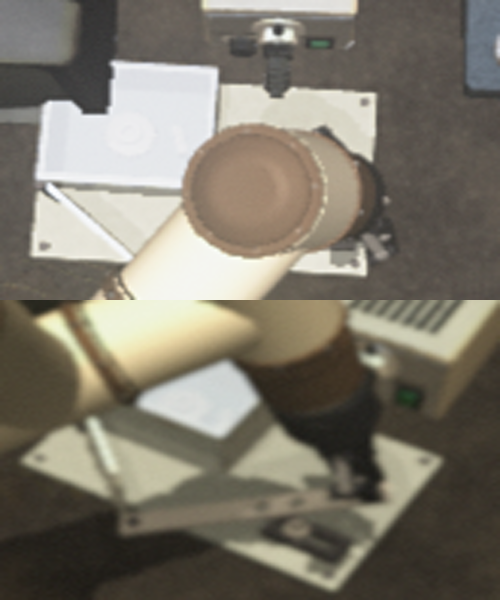

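Bottom view: the door is swung open. The bar runs from its pivot at (130,520) across to the gripper at (350,495), above the rail at (305,535). I'll lower it to just above the peg.

Run:
```python
from h import *
p0,R0=now()
T=[barpose(*onpeg(PEG,t),t) for t in np.linspace(.32,.12,6)]
rows(p0,R0,T)
```

```text
[-0.005  0.002 -0.005] [-0.001 -0.    -0.   ]
[-0.019 -0.     0.072] [ 0.001 -0.039 -0.004]
[-0.035 -0.002  0.15 ] [ 0.001 -0.077 -0.007]
[-0.052 -0.004  0.228] [ 0.002 -0.115 -0.01 ]
[-0.069 -0.005  0.306] [ 0.002 -0.153 -0.012]
[-0.088 -0.006  0.385] [ 0.002 -0.191 -0.014]
```

Emit:
jog_arm(plan=[[10,[-0.019,0,0.072],[0.001,-0.039,-0.004]],[10,[-0.035,-0.002,0.15],[0.001,-0.077,-0.007]],[10,[-0.052,-0.004,0.228],[0.002,-0.115,-0.01]],[10,[-0.069,-0.005,0.306],[0.002,-0.153,-0.012]],[10,[-0.088,-0.006,0.385],[0.002,-0.191,-0.014]],[10,[-0.088,-0.006,0.385],[0.002,-0.191,-0.014]]])

```text
clock: 7.38
position: [537.6, -43.8, 62.5]
ee_rot: [0.859, -0.509, 0.052, 0.031]
contact_force: [0.7, -2.1, 1.5]
gripper_width: 17.0
grasp_force: 58.4
```

Run:
```python
from h import *
s=read_state();print(s['position'],s['contact_force'],s['wrist_torque'],s['gripper_width'],barpose(*onpeg(PEG,.12),.12)[0])
b=snap('side','s3')
q,ps=onpeg(PEG,.12);print(q,ps)
u=np.array([np.cos(ps)*np.cos(.12),np.sin(ps)*np.cos(.12),np.sin(.12)]);n=np.array([-np.cos(ps)*np.sin(.12),-np.sin(ps)*np.sin(.12),np.cos(.12)])
E=b['extrinsics'];K=b['intrinsics']
def proj(P): c=E[:3,:3].T@(P-E[:3,3]);c=K@c;return c[:2]/c[2]
x0,y0,f=230,150,9
A=cv2.resize(b['img'][150:210,230:310,::-1],None,fx=f,fy=f,interpolation=cv2.INTER_CUBIC)
P0=np.r_[pivot(q),30]
for r in(0,111.5,141.5,171.5):
    g=(proj(P0+r*u+5*n)-[x0,y0]+.5)*f; print(r,g); cv2.circle(A,tuple(g.astype(int)),3,(0,0,255),1)
g=(proj(np.r_[PEG,42])-[x0,y0]+.5)*f; print('peg',g); cv2.circle(A,tuple(g.astype(int)),3,(0,255,0),1)
g=(proj(np.r_[PEG,42])-[190,125]+.5)*6; print('peg in cs.png',g)
cv2.imwrite('pics/c3.png',A)
```

```text
[537.638 -43.755  62.533] [ 0.745 -2.086  1.484] [-0.23  -0.271 -0.032] 16.961053200136305 [537.2   -43.006  62.781]
0.7508034447748289 -1.0682089652206137
0 [-57.578 448.767]
111.5 [253.368 430.272]
141.5 [338.004 425.238]
171.5 [423.059 420.179]
peg [338.727 440.205]
peg in cs.png [465.818 443.47 ]
```

View pics/c3.png

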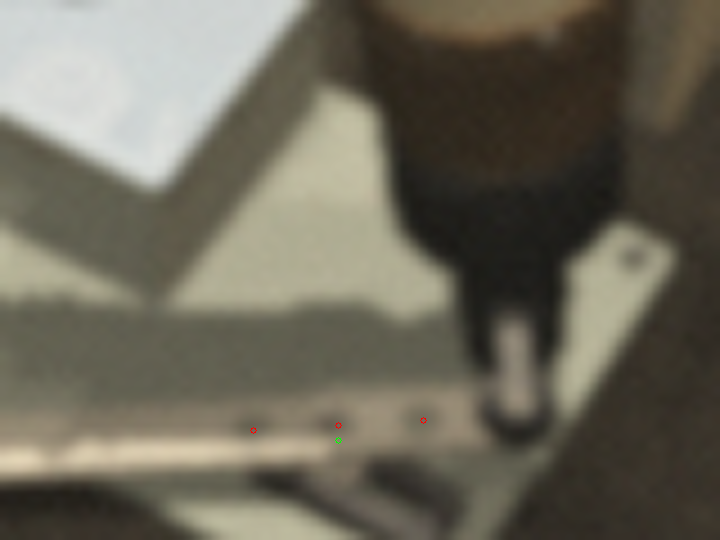

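Run:
```python
from h import *
p0,R0=now()
rows(p0,R0,[barpose(*onpeg(PEG,t),t) for t in (.12,.1,.09,.08,.075,.07,.06,.05)])
```

```text
[-0.006 -0.001 -0.001] [ 0.    -0.001 -0.001]
[-0.008 -0.001  0.039] [ 0.001 -0.02  -0.001]
[-0.009 -0.002  0.06 ] [ 0.001 -0.03  -0.002]
[-0.01  -0.002  0.08 ] [ 0.001 -0.039 -0.002]
[-0.011 -0.002  0.09 ] [ 0.001 -0.044 -0.002]
[-0.011 -0.002  0.1  ] [ 0.001 -0.049 -0.002]
[-0.013 -0.002  0.121] [ 0.001 -0.058 -0.002]
[-0.014 -0.002  0.141] [ 0.001 -0.068 -0.002]
```

Emit:
jog_arm(plan=[[10,[-0.006,-0.001,0],[0,0,-0.001]],[10,[-0.008,-0.001,0.039],[0.001,-0.02,-0.001]],[10,[-0.009,-0.002,0.06],[0.001,-0.03,-0.002]],[10,[-0.01,-0.002,0.08],[0.001,-0.039,-0.002]],[10,[-0.011,-0.002,0.09],[0.001,-0.044,-0.002]],[10,[-0.011,-0.002,0.09],[0.001,-0.044,-0.002]]])

```text
clock: 8.18
position: [537.0, -43.2, 53.8]
ee_rot: [0.861, -0.508, 0.032, 0.019]
contact_force: [1.0, -2.7, 1.4]
gripper_width: 17.1
grasp_force: 58.4
```

Emit:
jog_arm(plan=[[10,[0,0,0.01],[0,-0.005,0]],[10,[0,0,0.01],[0,-0.005,0]]])

```text
clock: 8.43
position: [537.1, -43.3, 52.8]
ee_rot: [0.861, -0.508, 0.03, 0.018]
contact_force: [1.1, -1.9, 1.5]
gripper_width: 17.4
grasp_force: 58.4
```

Run:
```python
from h import *
s=read_state();print(s['position'],s['contact_force'],s['wrist_torque'],s['gripper_width'],barpose(*onpeg(PEG,.07),.07)[0])
```

```text
[537.089 -43.259  52.752] [ 1.086 -1.873  1.493] [-0.443 -0.196 -0.039] 17.385880765244227 [537.618 -43.591  52.618]
```

Emit:
jog_arm(plan=[[10,[0,0,0.01],[0,-0.005,0]],[10,[0,0,0.02],[0,-0.01,0]],[10,[0,0,0.02],[0,-0.01,0]]])

```text
clock: 8.8
position: [537.2, -43.4, 50.7]
ee_rot: [0.861, -0.508, 0.025, 0.015]
contact_force: [1.3, -1.7, 1.6]
gripper_width: 16.8
grasp_force: 58.4
```

Emit:
jog_arm(plan=[[10,[0,0,0.01],[0,-0.005,0]],[10,[0,0,0.02],[0,-0.01,0]],[10,[0,0,0.02],[0,-0.01,0]]])

```text
clock: 9.18
position: [537.3, -43.5, 48.7]
ee_rot: [0.861, -0.508, 0.021, 0.012]
contact_force: [1.0, -2.2, 0.6]
gripper_width: 17.5
grasp_force: 58.4
```

Run:
```python
from h import *
s=read_state();print(s['position'],s['contact_force'],s['wrist_torque'],s['gripper_width'],barpose(*onpeg(PEG,.05),.05)[0])
b=snap('side','s4');t=snap('top','t4')
A=cv2.resize(b['img'][150:210,230:310,::-1],None,fx=9,fy=9,interpolation=cv2.INTER_CUBIC)
cv2.imwrite('pics/c4.png',A)
```

```text
[537.254 -43.535  48.699] [ 0.973 -2.23   0.647] [-0.489 -0.298 -0.021] 17.46623169404118 [537.754 -43.792  48.535]
```

View pics/c4.png

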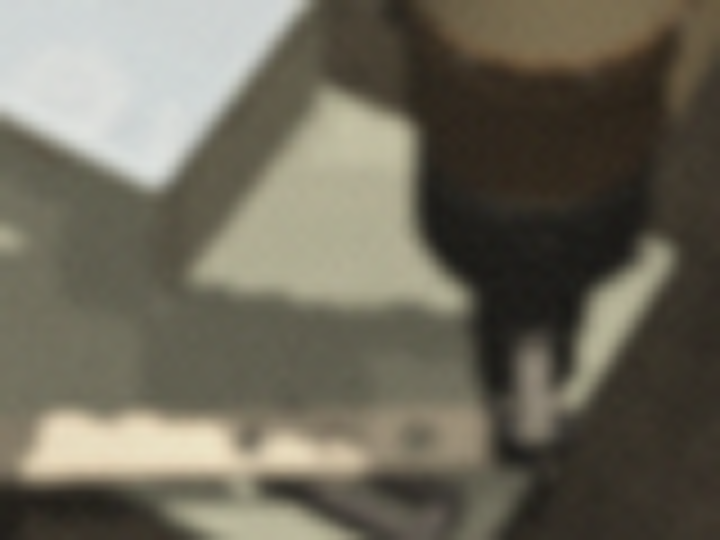

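The middle hole at (340,437) now has something light in it, unlike the outer hole at (420,435). There's no reaction force, so the peg seems to be entering. I'll keep lowering gently.

Emit:
jog_arm(plan=[[10,[-0.001,0,0.02],[0,-0.01,0]],[10,[-0.001,0,0.04],[0,-0.019,0]],[10,[-0.001,0,0.04],[0,-0.019,0]]])

```text
clock: 9.65
position: [537.3, -43.7, 44.6]
ee_rot: [0.861, -0.508, 0.012, 0.007]
contact_force: [1.7, -1.4, 1.0]
gripper_width: 17.0
grasp_force: 58.4
```

Emit:
jog_arm(plan=[[10,[-0.001,0,0.02],[0,-0.01,0]],[10,[-0.002,0,0.04],[0,-0.019,0]],[10,[-0.002,0,0.04],[0,-0.019,0]]])

```text
clock: 10.02
position: [537.2, -43.6, 40.6]
ee_rot: [0.861, -0.508, 0.003, 0.002]
contact_force: [1.7, -1.7, 0.9]
gripper_width: 17.2
grasp_force: 58.4
```

Emit:
jog_arm(plan=[[10,[0,0,0.01],[0,-0.005,0]],[10,[0,0,0.02],[0,-0.01,0]],[10,[0,0,0.02],[0,-0.01,0]]])

```text
clock: 10.4
position: [537.3, -43.5, 38.8]
ee_rot: [0.861, -0.508, -0.001, -0.001]
contact_force: [1.6, -2.3, 2.3]
gripper_width: 17.4
grasp_force: 58.4
```

Run:
```python
from h import *
s=read_state();p,R=now();print(p,R.as_matrix(),s['contact_force'],s['wrist_torque'],s['gripper_width'],barpose(*onpeg(PEG,.0),.0)[0])
```

```text
[537.254 -43.528  38.75 ] [[ 0.484 -0.875 -0.001]
 [-0.875 -0.484  0.002]
 [-0.002  0.    -1.   ]] [ 1.554 -2.327  2.295] [-0.612 -0.337 -0.024] 17.413068059955357 [538.012 -44.214  38.3  ]
```

Emit:
jog_arm(plan=[[10,[0,0,0.01],[0,0,0]],[10,[0,0,0.01],[0,0,0]]])

```text
clock: 10.65
position: [537.4, -43.5, 38.6]
ee_rot: [0.861, -0.508, -0.001, -0.0]
contact_force: [-0.6, -1.5, 6.7]
gripper_width: 17.0
grasp_force: 58.3
```

Emit:
jog_arm(plan=[[10,[0,0,0.01],[0,0,0]],[10,[0,0,0.01],[0,0,0]]])

```text
clock: 10.9
position: [537.5, -43.5, 38.4]
ee_rot: [0.862, -0.508, -0.0, -0.001]
contact_force: [-2.1, -2.1, 10.9]
gripper_width: 17.0
grasp_force: 58.2
```

Emit:
jog_arm(plan=[[10,[0,0,0.01],[0,0,0]],[10,[0,0,0.02],[0,0,0]],[10,[0,0,0.02],[0,0,0]]])

```text
clock: 11.28
position: [537.7, -43.5, 38.1]
ee_rot: [0.862, -0.507, 0.0, -0.001]
contact_force: [-5.8, -0.9, 21.2]
gripper_width: 17.0
grasp_force: 57.9
```

Emit:
jog_arm(plan=[[10,[0,0,-0.02],[0,0,0]],[10,[0,0,-0.02],[0,0,0]],[40,[0,0,-0.02],[0,0,0]],[40,[0,0,-0.02],[0,0,0]],[60,[0,0,-0.02],[0,0,0]],[60,[0,0,-0.02],[0,0,0]]])

```text
clock: 12.02
position: [537.0, -43.4, 36.5]
ee_rot: [0.861, -0.508, -0.001, -0.0]
contact_force: [-0.8, 0.4, 0.3]
gripper_width: 60.3
grasp_force: 0.0
```

Run:
```python
from h import *
s=read_state();print(s['position'],s['contact_force'],s['gripper_width'])
b=snap('side','s5')
cv2.imwrite('pics/c5.png',cv2.resize(b['img'][150:210,230:310,::-1],None,fx=9,fy=9,interpolation=cv2.INTER_CUBIC))
```

```text
[536.996 -43.416  36.471] [-0.778  0.365  0.322] 60.32937205546962
```

View pics/c5.png

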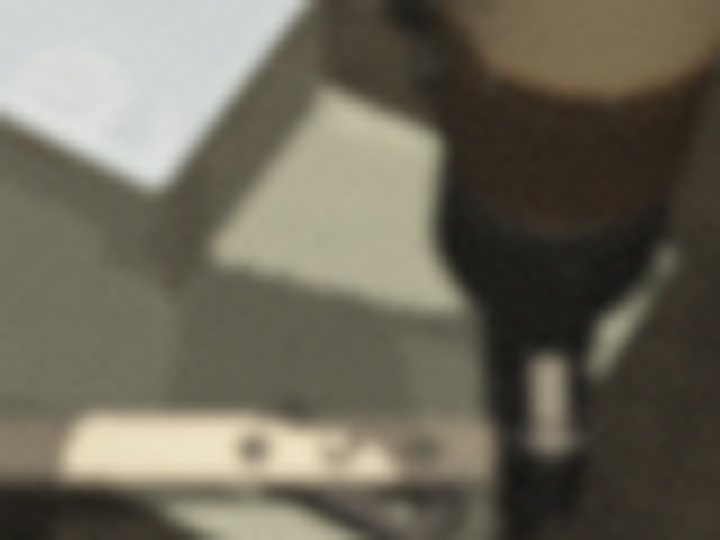

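The peg stands in the middle hole at (340,440), and the stay held when released. I'll retreat straight up.

Emit:
jog_arm(plan=[[75,[0,0,0],[0,0,0]],[75,[0,0,-0.1],[0,0,0]],[75,[0,0,-0.3],[0,0,0]],[75,[0,0,-0.6],[0,0,0]],[75,[0,0,-1],[0,0,0]]])

```text
clock: 12.7
position: [536.8, -43.8, 137.8]
ee_rot: [0.861, -0.508, -0.001, -0.0]
contact_force: [0.6, -0.7, -0.5]
gripper_width: 75.0
grasp_force: 0.0
```

Emit:
jog_arm(plan=[[75,[-0.2,0.2,-0.5],[0,0,0]],[75,[-0.5,0.6,-0.8],[0,0,0]],[75,[-1,1,-1],[0,0,0]],[75,[-1,1,-1],[0,0,0]]])

```text
clock: 13.2
position: [399.4, -4.3, 239.6]
ee_rot: [0.862, -0.507, 0.001, -0.003]
contact_force: [1.1, -0.1, -0.4]
gripper_width: 74.8
grasp_force: 0.0
```

Emit:
jog_arm(plan=[[75,[-0.3,0.3,0],[0,0,0]],[75,[-0.6,0.6,0],[0,0,0]],[75,[-1,1,0],[0,0,0]],[75,[-1,1,0],[0,0,0]]])

```text
clock: 13.7
position: [263.6, 35.2, 237.7]
ee_rot: [0.863, -0.505, -0.001, -0.003]
contact_force: [1.3, 0.1, 1.0]
gripper_width: 74.8
grasp_force: 0.0
```

Run:
```python
from h import *
print(read_state()['position'])
a=snap('top','t6');b=snap('side','s6')
A=cv2.resize(a['img'][125:220,155:320,::-1],(600,345),interpolation=cv2.INTER_CUBIC)
B=cv2.resize(b['img'][135:210,190:320,::-1],(433,250),interpolation=cv2.INTER_CUBIC)
o=np.zeros((600,600,3),np.uint8);o[:345]=A;o[348:598,:433]=B;cv2.imwrite('pics/c6.png',o)
w=cloud(a);q,ps=onpeg(PEG,0)
r=w[...,:2]-pivot(q);al=r@[np.cos(ps),np.sin(ps)];pe=r@[-np.sin(ps),np.cos(ps)]
for x in range(0,190,25):
    m=(abs(pe)<8)&(abs(al-x)<12)&(w[...,2]>20)&(w[...,2]<60);print(x,m.sum(),np.median(w[m][:,2]))
```

```text
[263.639  35.228 237.691]
0 48 35.666544927436235
25 52 34.83387122462722
50 50 34.690560196392994
75 50 35.55581640428613
100 43 35.57130302362225
125 43 35.20209409546737
150 48 36.41612911565824
175 37 35.72429345948217
```

View pics/c6.png

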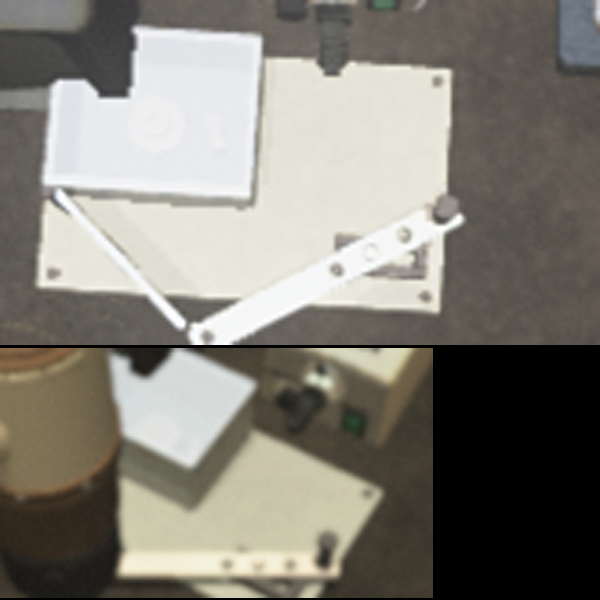

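The bar is level, with its top at about 35 mm all along. The peg fills the middle hole at (371,252), the door stands open, and the robot is clear.

```bash
python3 -c "
from bench import *
print(job_done())"
```

```text
the job is handed in; nothing more can be done
None
```

The door is propped open: the stay's middle hole is on the peg, the bar lies level on the collar, and the arm is clear. The job was handed in at about 14 s, and the arm did not go near the gauge or loose parts.

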